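# Empty the offcut tray through the spring-gated hopper

### The job

Pick up the metal sorting tray by its handle block with all four wooden offcuts on it, tip them off its open lip into the hopper while the hopper's gate is shut, and put the empty tray back flat on the bench, clear of the hopper, while the gate is still shut. Then pull the spring-closed gate out by its black handle until the white pointer stands at the red mark, so that all the offcuts drop into the bin below, and finish while holding it there: it snaps shut if let go. Leave the other tools on the bench where they are.

Things in the scene. Friction and masses are not known exactly. Their poses are not given: they have to be found in the camera images.
- tray: Loose aluminium tray, about 0.25 kg, flat on the bench. Origin: underside centre of its 130 x 100 mm, 4 mm thick floor; x points to the open lip (x = +65 mm, no wall), z up. Side and back walls 4 mm thick, 28 mm high. Behind the back wall a stem 24 mm wide, 8 mm high carries the handle block. Offcuts slide on it from a tilt of 16 to 25 degrees.
- tray_handle (a point): Middle of the grip zone of the tray's dark wooden handle block: tray frame x = -110, y = 0, z = 35 mm. Block 16 mm thick along tray x (grip across this), 60 mm wide along tray y, from 2 to 52 mm above the underside; 37 mm of free gap to the back wall, but for the 8 mm high stem.
- tray_lip (a point): Middle of the tray's open lip edge, on the floor's upper face: tray frame x = +65 mm, y = 0, z = 4 mm.
- offcut1: Dark offcut, 26 x 26 mm block. Wood, loose, about 20 g; origin: centre of its underside as it starts, 24 mm high. It starts on the tray.
- offcut2: Mid-brown offcut, 30 x 22 mm block. Wood, loose, about 20 g; origin: centre of its underside as it starts, 24 mm high. It starts on the tray.
- offcut3: Dark hexagonal offcut, 32 mm over its corners. Wood, loose, about 20 g; origin: centre of its underside as it starts, 24 mm high. It starts on the tray.
- offcut4: Mid-brown stepped offcut, 28 x 24 mm. Wood, loose, about 20 g; origin: centre of its underside as it starts, 24 mm high. It starts on the tray.
- hopper: Plywood and metal hopper, fixed. Origin: centre of underside; -x is the way the gate is pulled, roughly to the robot; z up. 160 (x) by 150 (y), 165 mm high. Metal boards slope to a 70 (x) by 140 mm (y) throat above the gate plate (top z = 86 mm). Bin under it: floor z = 5, walls to 78 mm, clear +x wall. Two rails at y = +-55, 14 mm wide, tops z = 86, reach to x = -270 mm on legs.
- mouth (a point): Centre of the hopper's open mouth, in the plane of its rim (z = 165 mm in the hopper's frame). The mouth is open over 150 mm along hopper x and 140 mm along hopper y; its axes are the hopper's.
- mark (a point): Point at the red mark painted across both rails (hopper x = -225 mm), midway between the rails and 120 mm above the bench. When the gate is at the mark, point gate_handle coincides with this point.
- gate_handle (a point): Grip point on the gate's upright black handle, 120 mm above the bench. Handle 16 mm thick along hopper x (grip across this from above), 60 mm wide along hopper y, 86 to 146 mm above the bench; at hopper x = -150 mm when shut, 62 mm clear of the hopper's front. The white pointer strip at its foot lies over the rails.
- gate (a joint): Travel of the steel gate along hopper -x, in m: 0 shut, 0.075 with the pointer at the red mark, 0.105 end stop. A spring pulls it shut: about 5 N when shut, 9 N at the mark. At the mark the whole throat is open.
- gouge1: Bystander: carving gouge with light handle, about 225 mm long along its x, lying on the tool roll. Origin: underside, near its middle.
- gouge2: Bystander: carving gouge with mid-brown handle, about 225 mm long along its x, lying on the tool roll.
- gouge3: Bystander: carving gouge with dark handle, about 225 mm long along its x, lying on the tool roll.
- mallet: Bystander: carver's mallet lying down, brass head 80 mm across and 100 mm long (+x), light wooden handle 150 mm (-x).
- wax_tin: Bystander: wax tin, 62 mm across, 26 mm high; origin at the centre of its underside.
- glue: Bystander: white glue bottle, 56 mm across, 150 mm high; origin at the centre of its underside.
- brush: Bystander: bench brush lying along its x.
Not all that is in view belongs to the job. What is shaped like the tray but pink is not meant.

How it is judged:
By the outcome, as a careful person would: the job done as asked, in the order asked, and still so for the second after the job is handed in, while the arm keeps its last pose, push and grip.
It also fails if it takes over 64 s, if anything falls off the work surface, if the arm or the gripper's body presses on something with over 40 N, if the wrist force passes 120 N, or if a joint passes its speed limit or range.

### The arm

A 6-joint arm with a two-finger parallel gripper is mounted at the origin on the work surface. World frame = base frame: x ahead of the robot, y to its left, z up, the work surface at z = 0. Lengths are in m, angles in rad, forces in N, time in s.
With the tool pointing down it reaches from about 0.3 to 0.875 m from the base axis. Payload 6.4 kg.
Tool frame: the origin (TCP) lies midway between the tips of the shut fingers; the grasp point (between the pads) lies 19 mm behind it; z points along the fingers, y is the line along which they close (so a half turn about z gives the same grasp; the last joint's range is limited). The gripper opens to 85 mm and grips with 20 to 120 N. Pads are 22 mm wide; open, the fingers measure 114 mm over their backs; the gripper's body (76 mm by 85 mm) begins 54 mm behind the grasp point. The pads swing forward as they close: fully open they stand 13 mm farther back than shut.
Start: joints at [-1.415, 0.181, 1.607, -0, 1.354, -0.206], TCP at [0.204, -0.538, 0.231] pointing down, gripper open.
Joint ranges: [-2.99, 2.99], [-0.89, 2.07], [0.3, 2.58], [-1.14, 4.28], [0, 2.63], [-3.12, 3.12]. Speed limits (rad/s): [2.57, 2.57, 3.01, 3.14, 3.14, 3.14].

### API

Orientations are given as a unit quaternion [w, x, y, z].
In Python, from bench import ctrl gives the robot as it stands. The module is installed in compiled form; this text tells all that it offers.
- The arm moves only by the tool move_arm, never from a script. Its argument "plan" is one flat list of numbers, 6 for each row, row after row: the shift along the world's x, y, z in units of 50 mm (1.0 is 50 mm), then the turn, a rotation vector about the world's x, y, z in rad. A call has 1 to 10 rows; each row is the pose to reach, as a shift and turn from the pose commanded when the call began; what a row does not reach only later rows make up. A row lasts 1/8 s, in which the tool goes at most 62.5 mm and 10.7 degrees, less where a joint would pass 70% of its speed; a pose out of reach is approached as far as the arm can. A call with a gripper value outside its range is refused whole. "grip" is the finger opening in mm, from 0 to 85.4, set as the call begins (left out, the last holds). The fingers move at their own pace and stop on an object; the grip force is fixed at half the most. Time passes only in rows, so rows that repeat a pose let the fingers close. It gives the time, the measured TCP pose, the force, the opening and the grip force at its end, in the units of the state.
- ctrl.get_obs(): the state, without advancing time (a new reading comes with each control period).
- ctrl.camera(name): name is "scene" or "side" or "wrist"; returns a dict with "pixels" (480x640x3 uint8, red, green, blue), "fx", "fy", "cx", "cy" (pixels), "origin" and "attitude" of the camera in the world. Camera axes: x right, y down, z forward; pixel columns grow to the right and rows downward; lengths in m; the calibration is good to about 2 mm. A picture is of the moment at which its call begins. There is no depth.
- ctrl.hand_in(): hands the job in; it is judged then, once.
The state is a dict: "time_s": time; "q": joint angles; "dq": joint speeds; "joint_efforts": joint torques, N m; "eef_pos": TCP position; "eef_rot": TCP orientation; "wrist_force": force on the tool from outside, world axes, zero at the start; "torque": the same for the moment, N m; "opening": opening from 0.0 (shut) to 1.0 (fully open); "grasp_force": force on a finger pad.
Only numpy, scipy, OpenCV 4.12 (cv2) and the standard library are available. Lean on these libraries where they do the work, as an engineer would, in place of code of your own. Each camera call takes 0.05 s, during which the arm holds its last target. There are 200 camera calls.

## Working session

There is one attempt and no reset: what is moved stays moved. The work goes in short steps, Python scripts to look and compute and a tool call to move; the robot and the scene stay as the last step left them, time stands still between calls to the robot, and variables do not carry over. Pictures are saved under pics/ and viewed, at most 10 in all, crops included, and the job is handed in when it is done.

Besides the shell and the picture viewer there is one more tool, called after "Request:" as name(argument=value, ...), one argument or row to a line, values as JSON. move_arm: Moves the arm, as the interface text tells. Its arguments: {"type":"object","properties":{"plan":{"type":"array"},"grip":{"type":"number"}},"required":["plan"]}

```bash
mkdir -p pics; python3 - <<'E'
from bench import ctrl
import cv2,json
for n in("scene","side"):
    c=ctrl.camera(n);cv2.imwrite(f"pics/{n}0.png",c["pixels"][:,:,::-1])
    print(n,[c[k] for k in("fx","fy","cx","cy","origin","attitude")])
o=ctrl.get_obs();print(o)
E
```

```text
scene [457.64019506028893, 457.64019506028893, 324.5462197685035, 246.94414527563993, array([1.52806582, 0.55712962, 0.84284721]), array([-0.246783  ,  0.43927064,  0.7595832 , -0.41130623])]
side [466.39365093011475, 466.39365093011475, 323.27246698184655, 238.43647973634276, array([0.16446517, 0.75444913, 0.97111687]), array([ 0.0896354 , -0.19901065,  0.90084708, -0.37527961])]
{'time_s': 0.1, 'q': array([-1.41531616e+00,  1.81472022e-01,  1.60789530e+00, -9.91632892e-06,
        1.35380436e+00, -2.06284887e-01]), 'dq': array([ 5.78768424e-04, -1.86566063e-03, -2.57858508e-03, -8.81413922e-05,
        3.80061600e-04, -1.12770197e-03]), 'joint_efforts': array([ 1.87502096e-04, -4.45881736e+01, -3.52235448e+01, -3.98145121e-04,
        4.14764727e-03,  7.84291725e-07]), 'eef_pos': array([ 0.20345088, -0.53727727,  0.23047742]), 'eef_rot': array([-7.89381645e-04,  9.83684812e-01,  1.79898770e-01,  1.52138601e-05]), 'wrist_force': array([ 0.05417133,  0.5972853 , -0.54308402]), 'torque': array([ 0.00471221,  0.04513291, -0.00245121]), 'grasp_force': 0.0, 'opening': 1.001994970613583}
```

View pics/scene0.png

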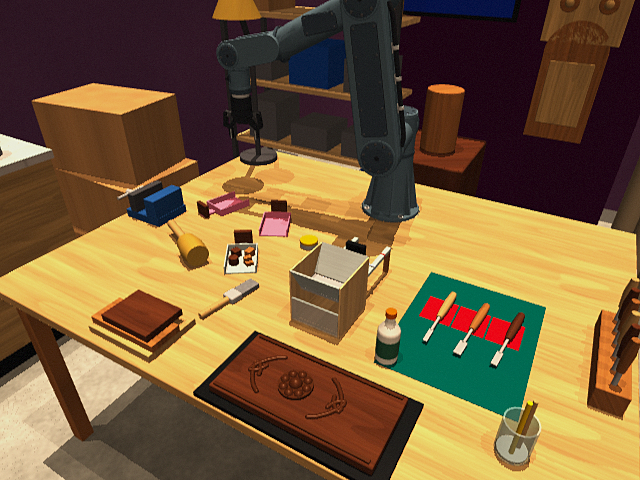

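View pics/side0.png

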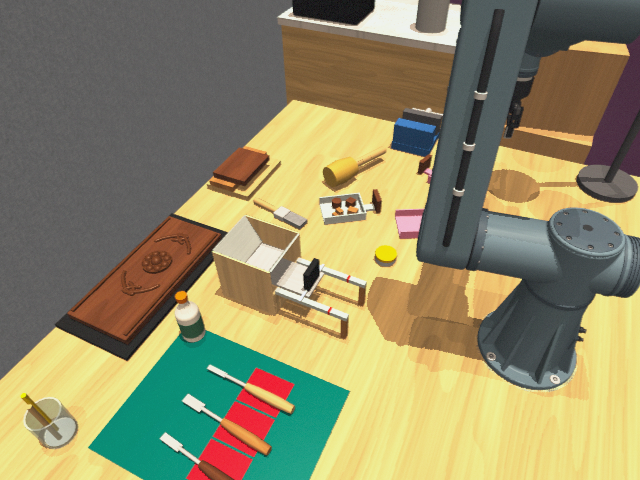

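The scene view shows three trays: silver with four offcuts at (241,258), and pink ones at (275,222) and (228,205). The silver one fits (aluminium, loaded), and in the side view it is at (343,207). The hopper is at scene (330,290) and side (258,262). Next I'll enlarge both to confirm.

```bash
python3 - <<'E'
import cv2,numpy as np
s=cv2.imread("pics/scene0.png");d=cv2.imread("pics/side0.png")
def c(i,x,y,w,h,W,H):return cv2.resize(i[y:y+h,x:x+w],(W,H),interpolation=cv2.INTER_CUBIC)
a=np.hstack([c(s,215,225,50,50,300,300),c(d,312,180,80,48,500,300)])
b=np.hstack([c(s,280,215,120,90,400,300),c(d,210,210,160,120,400,300)])
cv2.imwrite("pics/crop1.png",np.vstack([a,b]))
E
```

```text
(no output)
```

View pics/crop1.png

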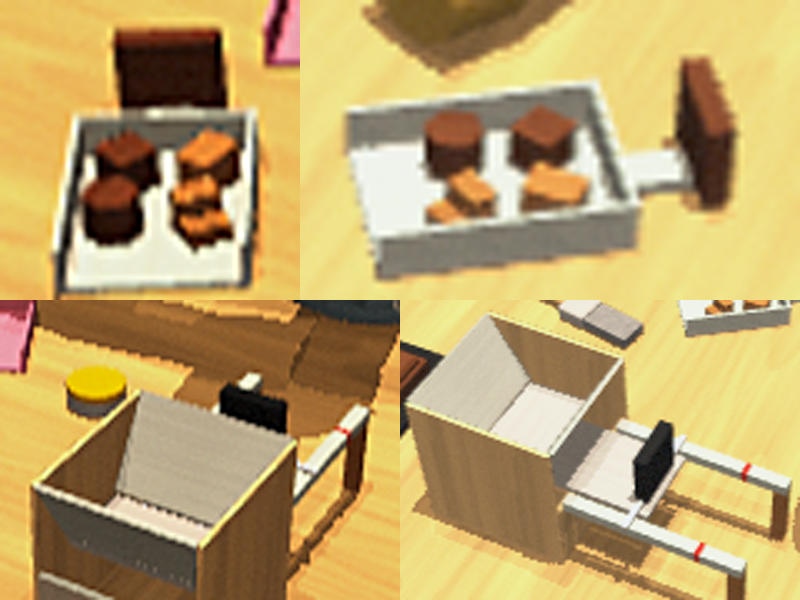

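The crop confirms the silver tray: four offcuts, open lip away from the handle, and dark handle block at side crop (710,130). I'll fit both poses from the corners.

```bash
cat > h.py <<'E'
import numpy as np
from scipy.spatial.transform import Rotation as R
from scipy.optimize import least_squares
CAM={"scene":(457.640,324.546,246.944,[1.52806582,.55712962,.84284721],[-.246783,.43927064,.7595832,-.41130623]),
"side":(466.394,323.272,238.436,[.16446517,.75444913,.97111687],[.0896354,-.19901065,.90084708,-.37527961])}
def q2R(q): return R.from_quat([q[1],q[2],q[3],q[0]])
def proj(cam,P):
    f,cx,cy,o,q=CAM[cam]; p=q2R(q).inv().apply(np.asarray(P)-o); return np.c_[cx+f*p[:,0]/p[:,2],cy+f*p[:,1]/p[:,2]]
def place(v,P):
    P=np.asarray(P)/1000.; return R.from_euler("z",v[2]).apply(P)+[v[0],v[1],0]
def fit(obs,v0,verb=True):
    f=lambda v:np.concatenate([(proj(c,place(v,[o[0] for o in l]))-[o[1] for o in l]).ravel() for c,l in obs.items()])
    s=least_squares(f,v0,loss="soft_l1"); 
    if verb: print(np.round(s.x,4),"resid",np.round(s.fun.reshape(-1,2),1).tolist())
    return s.x
E
python3 - <<'E'
from h import *
A=lambda x,y:(215+x/6,225+y/6)
B=lambda x,y:(312+(x-300)/6.25,180+y/6.25)
C=lambda x,y:(280+x/3.3333,215+(y-300)/3.3333)
D=lambda x,y:(210+(x-400)/2.5,210+(y-300)/2.5)
t=fit({"side":[((65,50,0),B(380,278)),((65,50,28),B(375,240)),((-65,50,0),B(636,243)),((-65,50,28),B(636,208)),((-65,-50,28),B(595,82)),((65,-50,28),B(345,112)),((-118,30,52),B(733,128)),((-118,-30,52),B(703,58))],
"scene":[((65,-50,0),A(62,288)),((65,50,0),A(248,288)),((-65,-50,28),A(75,112)),((-65,50,28),A(258,110)),((-118,-30,52),A(117,30)),((-118,30,52),A(222,30))]},[.6,-.2,0])
h=fit({"side":[((-80,75,165),D(550,457)),((-80,-75,165),D(625,360)),((80,75,165),D(408,403)),((80,-75,165),D(492,315)),((-225,55,86),D(699,550)),((-225,-55,86),D(745,470))],
"scene":[((80,75,165),C(200,547)),((80,-75,165),C(35,485)),((-80,-75,165),C(140,392)),((-80,75,165),C(295,440)),((-225,55,86),C(347,430))]},[.7,.1,0])
print("handle",place(t,[[-110,0,35]]),"lip",place(t,[[65,0,4]]))
print("gate",place(h,[[-150,0,120]]),"mark",place(h,[[-225,0,120]]),"mouth",place(h,[[0,0,165]]))
E
```

```text
[ 0.5922 -0.264   0.6041] resid [[-0.7, 0.3], [0.0, -0.4], [-0.1, 0.9], [0.4, -0.3], [-0.2, -0.6], [-0.4, -0.8], [0.8, 0.2], [0.7, -0.7], [-0.5, 1.4], [1.0, 0.1], [0.2, 0.8], [0.1, -0.0], [-0.2, -0.2], [0.2, -0.8]]
[ 0.6642  0.097  -0.0237] resid [[-1.0, 0.5], [0.3, -1.5], [-1.2, 0.1], [-0.4, -2.0], [0.2, 0.3], [1.2, 0.1], [0.8, -0.3], [-1.3, -0.9], [-0.2, -1.2], [1.6, 0.3], [-0.5, 0.2]]
handle [[ 0.50163963 -0.32649887  0.035     ]] lip [[ 0.64566234 -0.2270883   0.004     ]]
gate [[0.51419441 0.1005967  0.12      ]] mark [[0.43921555 0.10237731 0.12      ]] mouth [[0.66415213 0.09703548 0.165     ]]
```

Request:
move_arm(
  plan=[1.2,0.85,0,0,0,0.18,2.4,1.7,0,0,0,0.36,3.6,2.55,0,0,0,0.54,4.8,3.4,0,0,0,0.72,5.5,3.9,0,0,0,0.9,5.95,4.23,0,0,0,1.08,5.95,4.23,-0.4,0,0,1.26,5.95,4.23,-0.8,0,0,1.44,5.95,4.23,-1.2,0,0,1.62,5.95,4.23,-1.6,0,0,1.8],
  grip=45,
)

```text
time_s: 1.35
eef_pos: [0.5008, -0.3259, 0.1501]
eef_rot: [-0.0, 0.468, 0.884, 0.0]
wrist_force: [-0.6, 0.5, 0.5]
opening: 0.528
grasp_force: 0.0
```

Request:
move_arm(
  plan=[0,0,0,0,0,0.013,0,0,0,0,0,0.013,0,0,0,0,0,0.013],
)

```text
time_s: 1.72
eef_pos: [0.5015, -0.3268, 0.1524]
eef_rot: [0.001, 0.466, 0.885, -0.0]
wrist_force: [1.0, 0.1, -0.4]
opening: 0.523
grasp_force: 0.0
```

```bash
python3 - <<'E'
from bench import ctrl
import cv2
from h import *
c=ctrl.camera("wrist");o=ctrl.get_obs();im=c["pixels"][:,:,::-1].copy()
CAM["w"]=(c["fx"],c["cx"],c["cy"],c["origin"],c["attitude"])
t=[.5922,-.264,.6041]
P=place(t,[(a,b,52) for a in(-118,-102) for b in(-30,30)]+[(a,b,28) for a in (-65,) for b in (-50,50)])
for p in proj("w",P): cv2.circle(im,(int(p[0]),int(p[1])),4,(0,255,0),1)
cv2.imwrite("pics/w1.png",im);print(proj("w",P).round(),o["eef_pos"],o["eef_rot"],o["opening"],o["q"],o["time_s"])
E
```

```text
[[309. 291.]
 [307. 193.]
 [335. 291.]
 [336. 193.]
 [388. 305.]
 [395. 154.]] [ 0.50150329 -0.32674899  0.15238843] [ 8.64502491e-04  4.65486226e-01  8.85054667e-01 -2.49590200e-04] 0.5281949964891194 [-7.75566312e-01  3.10282632e-01  1.61635958e+00  1.98175454e-05
  1.21315091e+00 -1.37800132e+00] 1.775
```

View pics/w1.png

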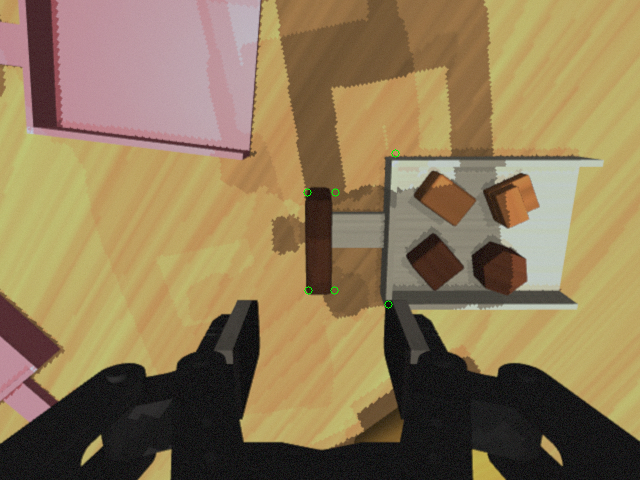

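The wrist view shows the predicted handle corners within about 2 px of the block (305–331, 190–292), so I'm descending.

Request:
move_arm(
  plan=[0,0,-0.5,0,0,0,0,0,-1.1,0,0,0,0,0,-1.7,0,0,0,0,0,-2.2,0,0,0,0,0,-2.5,0,0,0,0,0,-2.68,0,0,0,0,0,-2.68,0,0,0],
)

```text
time_s: 2.65
eef_pos: [0.5011, -0.3263, 0.0173]
eef_rot: [-0.0, 0.465, 0.885, 0.0]
wrist_force: [0.4, -0.4, -0.8]
opening: 0.526
grasp_force: 0.0
```

Request:
move_arm(
  plan=[0,0,0,0,0,0,0,0,0,0,0,0,0,0,0,0,0,0,0,0,0,0,0,0,0,0,0,0,0,0,0,0,0,0,0,0],
  grip=5,
)

```text
time_s: 3.4
eef_pos: [0.5017, -0.327, 0.0185]
eef_rot: [0.001, 0.465, 0.885, -0.0]
wrist_force: [-0.7, 0.0, 5.5]
opening: 0.178
grasp_force: 59.4
```

Request:
move_arm(
  plan=[0,0,0.05,0,0,0,0,0,0.15,0,0,0,0,0,0.3,0,0,0,0,0,0.5,0,0,0,0,0,0.7,0,0,0,0,0,0.85,0,0,0,0,0,0.95,0,0,0,0,0,1,0,0,0,0,0,1,0,0,0],
)

```text
time_s: 4.53
eef_pos: [0.501, -0.3263, 0.0673]
eef_rot: [-0.0, 0.465, 0.885, 0.0]
wrist_force: [0.2, 0.1, -3.0]
opening: 0.179
grasp_force: 58.5
```

```bash
python3 - <<'E'
from bench import ctrl
import cv2,numpy as np
a=ctrl.camera("scene")["pixels"][:,:,::-1];b=ctrl.camera("side")["pixels"][:,:,::-1]
a=cv2.resize(a[190:300,190:290],(400,440),interpolation=3);b=cv2.resize(b[140:250,300:400],(400,440),interpolation=3)
cv2.imwrite("pics/l1.png",np.hstack([a,b]));o=ctrl.get_obs();print(o["eef_pos"],o["wrist_force"],o["torque"])
E
```

```text
[ 0.50086794 -0.3260983   0.06695385] [-0.36361705  0.07569116 -2.65658903] [-0.0891576   0.17249747 -0.008508  ]
```

View pics/l1.png

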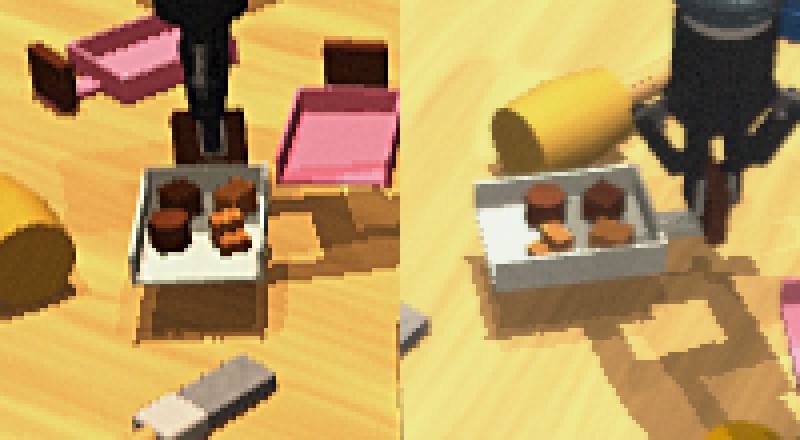

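The tray is held level with all four offcuts on it. Next I'll lift it, then turn and carry it over the hopper.

Request:
move_arm(
  plan=[0,0,0.1,0,0,0,0,0,0.35,0,0,0,0,0,0.75,0,0,0,0,0,1.25,0,0,0,0,0,1.75,0,0,0,0,0,2.25,0,0,0,0,0,2.65,0,0,0,0,0,2.9,0,0,0,0,0,3.05,0,0,0,0,0,3.1,0,0,0],
)

```text
time_s: 5.88
eef_pos: [0.501, -0.3263, 0.2226]
eef_rot: [0.0, 0.465, 0.885, -0.0]
wrist_force: [-0.1, -0.3, -2.6]
opening: 0.177
grasp_force: 58.6
```

Request:
move_arm(
  plan=[-0.01,0.1,0,0,0,-0.008,-0.03,0.3,0,0,0,-0.024,-0.07,0.6,0,0,0,-0.048,-0.11,1.0,0,0,0,-0.08,-0.16,1.45,0,0,0,-0.115,-0.22,1.95,0,0,0,-0.15,-0.28,2.5,0,0,0,-0.19,-0.34,3.05,0,0,0,-0.23,-0.4,3.6,0,0,0,-0.27,-0.46,4.15,0,0,0,-0.31],
)

```text
time_s: 7.12
eef_pos: [0.4773, -0.117, 0.2217]
eef_rot: [-0.001, 0.597, 0.803, 0.0]
wrist_force: [0.2, 0.9, -2.5]
opening: 0.178
grasp_force: 58.6
```

Request:
move_arm(
  plan=[-0.06,0.55,0,0,0,-0.04,-0.12,1.1,0,0,0,-0.08,-0.18,1.65,0,0,0,-0.12,-0.24,2.2,0,0,0,-0.16,-0.3,2.75,0,0,0,-0.2,-0.36,3.25,0,0,0,-0.235,-0.41,3.7,0,0,0,-0.265,-0.45,4.05,0,0,0,-0.29,-0.475,4.3,0,0,0,-0.308,-0.49,4.42,0,0,0,-0.318],
)

```text
time_s: 8.38
eef_pos: [0.4526, 0.1033, 0.2218]
eef_rot: [-0.001, 0.715, 0.699, -0.0]
wrist_force: [-0.9, -0.9, -2.2]
opening: 0.179
grasp_force: 58.6
```

Request:
move_arm(
  plan=[0,0,0,0,0,0,0,0,0,0,0,0],
)

```text
time_s: 8.62
eef_pos: [0.4534, 0.1019, 0.2222]
eef_rot: [-0.0, 0.716, 0.699, -0.0]
wrist_force: [0.7, 0.7, -2.9]
opening: 0.182
grasp_force: 58.6
```

```bash
python3 - <<'E'
from bench import ctrl
import cv2,numpy as np
a=ctrl.camera("scene")["pixels"][:,:,::-1];b=ctrl.camera("side")["pixels"][:,:,::-1]
a=cv2.resize(a[190:300,280:400],(400,367),interpolation=3);b=cv2.resize(b[180:290,220:340],(400,367),interpolation=3)
cv2.imwrite("pics/l2.png",np.hstack([a,b]));o=ctrl.get_obs();print(o["eef_pos"],o["eef_rot"],o["q"])
E
```

```text
[0.45359002 0.10182685 0.22225997] [-6.73634366e-08  7.15741584e-01  6.98365222e-01 -3.93123560e-05] [-3.53224136e-02 -6.36634146e-02  1.88324705e+00 -5.85713477e-05
  1.32206341e+00 -1.07334868e-02]
```

View pics/l2.png

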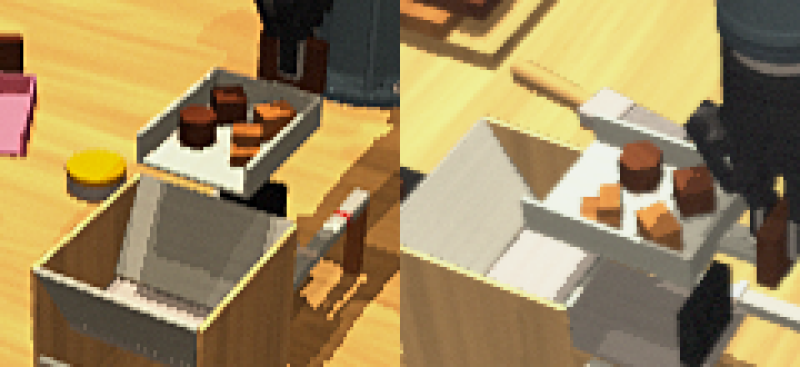

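The lip is over the mouth, just inside the front rim. I'll tilt slowly about the lip.

Request:
move_arm(
  plan=[0.034,0,0.103,0.001,0.0436,0,0.074,0,0.204,0.002,0.0873,0,0.121,0,0.305,0.003,0.1309,0,0.175,0,0.404,0.004,0.1745,0,0.235,0,0.501,0.005,0.2182,0,0.301,0,0.598,0.006,0.2618,0,0.374,0,0.691,0.007,0.3054,0,0.453,0,0.783,0.008,0.3491,0,0.538,0,0.871,0.009,0.3927,0,0.629,0,0.957,0.01,0.4363,0],
)

```text
time_s: 9.98
eef_pos: [0.4855, 0.1018, 0.2701]
eef_rot: [-0.155, 0.699, 0.682, -0.152]
wrist_force: [-0.1, 0.3, -2.3]
opening: 0.177
grasp_force: 58.8
```

Request:
move_arm(
  plan=[0.078,0,0.132,0.001,0.0436,0,0.16,0,0.261,0.002,0.0873,0,0.249,0,0.386,0.003,0.1309,0,0.342,0,0.508,0.004,0.1745,0,0.44,0,0.625,0.005,0.2182,0,0.544,0,0.737,0.006,0.2618,0,0.653,0,0.845,0.007,0.3054,0,0.766,0,0.948,0.008,0.3491,0,0.766,0,0.948,0.008,0.3491,0,0.766,0,0.948,0.008,0.3491,0],
)

```text
time_s: 11.22
eef_pos: [0.5234, 0.102, 0.3172]
eef_rot: [-0.273, 0.661, 0.645, -0.267]
wrist_force: [-0.4, -0.3, -2.3]
opening: 0.18
grasp_force: 58.9
```

```bash
python3 - <<'E'
from bench import ctrl
import cv2,numpy as np
a=ctrl.camera("scene")["pixels"][:,:,::-1];b=ctrl.camera("side")["pixels"][:,:,::-1]
a=cv2.resize(a[190:300,280:400],(400,367),interpolation=3);b=cv2.resize(b[180:290,210:330],(400,367),interpolation=3)
cv2.imwrite("pics/l3.png",np.hstack([a,b]));o=ctrl.get_obs();print(o["eef_pos"],o["eef_rot"],o["q"],o["wrist_force"])
E
```

```text
[0.52316931 0.10215523 0.31767379] [-0.27328046  0.66121682  0.6454777  -0.2673362 ] [-0.02789308  0.58445873  1.0844859  -0.00443328  2.2571986  -0.00519515] [-0.19420084 -0.3480046  -1.80809036]
```

View pics/l3.png

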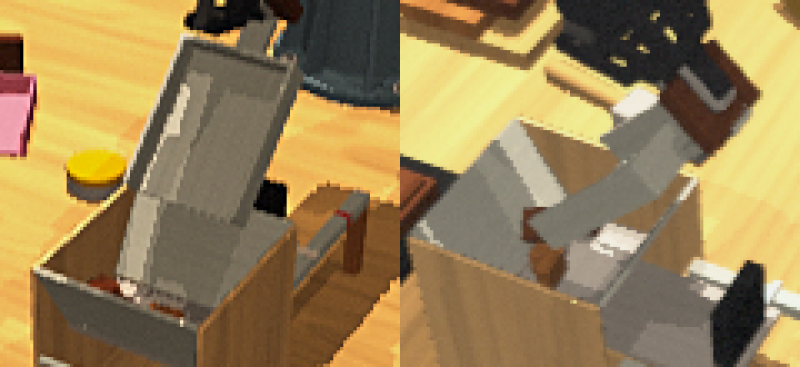

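The tray is empty and the offcuts lie in the hopper, around side crop (540,250). I'll lift clear, level the tray and check.

Request:
move_arm(
  plan=[0,0,0.2,0,0,0,0,0,0.6,0,0,0,0,0,1.0,0,0,0,0,0,1.2,0,0,0],
)

```text
time_s: 11.82
eef_pos: [0.5237, 0.1023, 0.3802]
eef_rot: [-0.272, 0.662, 0.646, -0.267]
wrist_force: [-0.2, 0.0, -2.5]
opening: 0.178
grasp_force: 59.1
```

Request:
move_arm(
  plan=[-0.14,0,-0.3,-0.002,-0.0785,0,-0.28,0,-0.6,-0.004,-0.157,0,-0.42,0,-0.9,-0.006,-0.2355,0,-0.56,0,-1.2,-0.008,-0.314,0,-0.7,0,-1.5,-0.009,-0.3925,0,-0.84,0,-1.8,-0.011,-0.471,0,-0.98,0,-2.1,-0.013,-0.5495,0,-1.12,0,-2.4,-0.015,-0.628,0,-1.26,0,-2.7,-0.017,-0.7065,0,-1.395,0,-2.95,-0.018,-0.7854,0],
)

```text
time_s: 13.08
eef_pos: [0.453, 0.1022, 0.23]
eef_rot: [0.001, 0.716, 0.699, 0.001]
wrist_force: [0.4, -0.2, -1.4]
opening: 0.181
grasp_force: 59.0
```

Request:
move_arm(
  plan=[0,-0.4,0,0,0,0.03,0.03,-1.2,0,0,0,0.09,0.1,-2.1,0,0,0,0.16,0.2,-3.0,0,0,0,0.23,0.3,-4.0,0,0,0,0.3,0.4,-5.0,0,0,0,0.37,0.5,-6.0,0,0,0,0.44,0.65,-7.0,0,0,0,0.51,0.8,-7.9,0,0,0,0.58,0.95,-8.57,0,0,0,0.628],
)

```text
time_s: 14.32
eef_pos: [0.5007, -0.3283, 0.2304]
eef_rot: [-0.0, 0.465, 0.886, -0.0]
wrist_force: [0.3, -0.2, -2.3]
opening: 0.181
grasp_force: 59.2
```

```bash
python3 - <<'E'
from bench import ctrl
import cv2,numpy as np
a=ctrl.camera("scene")["pixels"][:,:,::-1];b=ctrl.camera("side")["pixels"][:,:,::-1]
a=cv2.resize(a[170:350,190:400],(400,343),interpolation=3);b=cv2.resize(b[130:310,200:410],(400,343),interpolation=3)
cv2.imwrite("pics/l4.png",np.hstack([a,b]));o=ctrl.get_obs();print(o["eef_pos"],o["eef_rot"])
E
```

```text
[ 0.50082246 -0.3297134   0.23023637] [ 1.88293230e-04  4.65783072e-01  8.84898743e-01 -5.55849383e-04]
```

View pics/l4.png

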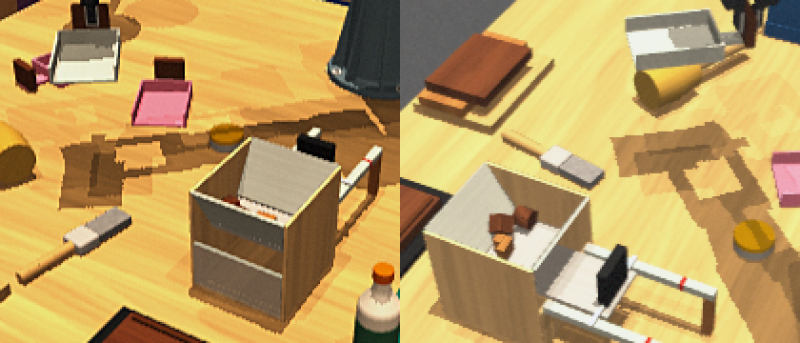

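The tray is empty, and the offcuts are in the hopper with the gate shut (dark and brown pieces around side crop (510,225)). I'll set the tray back at its old place.

Request:
move_arm(
  plan=[0,0,-0.3,0,0,0,0,0,-0.9,0,0,0,0,0,-1.6,0,0,0,0,0,-2.3,0,0,0,0,0,-3.0,0,0,0,0,0,-3.5,0,0,0,0,0,-3.85,0,0,0,0,0,-4.08,0,0,0,0,0,-4.2,0,0,0,0,0,-4.22,0,0,0],
)

```text
time_s: 15.68
eef_pos: [0.5012, -0.3264, 0.0193]
eef_rot: [0.0, 0.465, 0.885, -0.0]
wrist_force: [-0.4, 0.3, -2.2]
opening: 0.178
grasp_force: 59.1
```

Request:
move_arm(
  plan=[0,0,-0.02,0,0,0,0,0,-0.035,0,0,0,0,0,-0.035,0,0,0],
)

```text
time_s: 16.05
eef_pos: [0.5016, -0.3268, 0.0185]
eef_rot: [0.001, 0.465, 0.885, -0.0]
wrist_force: [-1.5, 1.8, 6.4]
opening: 0.179
grasp_force: 60.1
```

Request:
move_arm(
  plan=[0,0,0,0,0,0,0,0,0,0,0,0,0,0,0,0,0,0,0,0,0,0,0,0,0,0,0,0,0,0],
  grip=42,
)

```text
time_s: 16.68
eef_pos: [0.501, -0.3263, 0.0172]
eef_rot: [-0.0, 0.465, 0.885, -0.0]
wrist_force: [-0.6, 0.1, -0.0]
opening: 0.494
grasp_force: 0.0
```

Request:
move_arm(
  plan=[0,0,0.2,0,0,0,0,0,0.7,0,0,0,0,0,1.5,0,0,0,0,0,2.5,0,0,0,0,0,3.5,0,0,0,0,0,4.3,0,0,0,0,0,4.6,0,0,0],
)

```text
time_s: 17.55
eef_pos: [0.5021, -0.3272, 0.2512]
eef_rot: [0.003, 0.465, 0.885, -0.001]
wrist_force: [-0.4, 0.2, -0.9]
opening: 0.494
grasp_force: 0.0
```

Request:
move_arm(
  plan=[0.02,0.6,0,0,0,-0.05,0.05,1.6,0,0,0,-0.12,0.08,2.7,0,0,0,-0.2,0.1,3.8,0,0,0,-0.28,0.13,4.9,0,0,0,-0.36,0.16,6.0,0,0,0,-0.44,0.2,7.1,0,0,0,-0.52,0.23,8.0,0,0,0,-0.59,0.25,8.54,0,0,0,-0.628,0.25,8.54,0,0,0,-0.628],
)

```text
time_s: 18.8
eef_pos: [0.5127, 0.1024, 0.2462]
eef_rot: [-0.001, 0.714, 0.7, -0.001]
wrist_force: [0.1, -0.9, 0.5]
opening: 0.494
grasp_force: 0.0
```

```bash
python3 - <<'E'
from bench import ctrl
import cv2,numpy as np
from h import *
c=ctrl.camera("wrist");o=ctrl.get_obs();im=c["pixels"][:,:,::-1].copy()
CAM["w"]=(c["fx"],c["cx"],c["cy"],c["origin"],c["attitude"])
P=place([.6642,.097,-.0237],[(a,b,146) for a in(-158,-142) for b in(-30,30)])
for p in proj("w",P): cv2.circle(im,(int(p[0]),int(p[1])),4,(0,255,0),1)
b=ctrl.camera("side")["pixels"][:,:,::-1]
b=cv2.resize(b[130:310,200:410],(350,300),interpolation=3)
out=np.zeros((480,790,3),np.uint8);out[:,:440]=im[:,150:590];out[:300,440:]=b
cv2.imwrite("pics/w2.png",out);print(proj("w",P).round(),o["eef_pos"],o["eef_rot"])
E
```

```text
[[311. 295.]
 [311. 197.]
 [337. 295.]
 [339. 197.]] [0.51282494 0.10124368 0.2463105 ] [-5.34635977e-04  7.14671942e-01  6.99459195e-01 -7.50829480e-04]
```

View pics/w2.png

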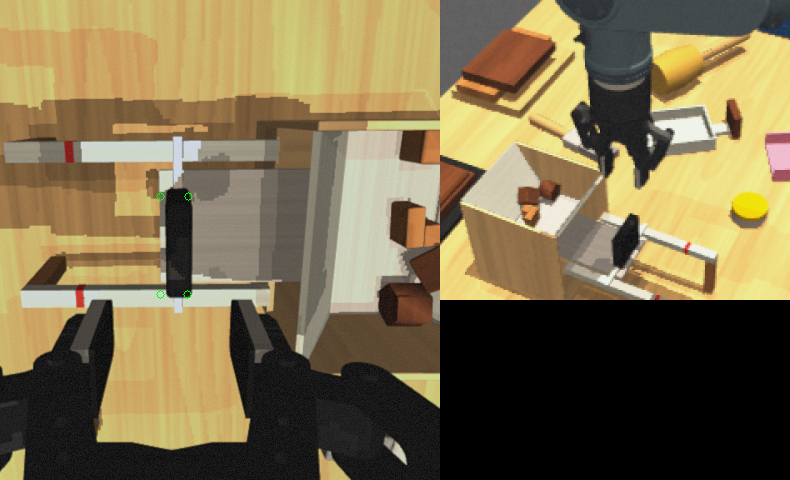

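```bash
python3 - <<'E'
from bench import ctrl
from h import *
c=ctrl.camera("wrist")
def ray(u,v,z):
    d=q2R(c["attitude"]).apply([(u-c["cx"])/c["fx"],(v-c["cy"])/c["fy"],1]);o=np.array(c["origin"]);return (o+d*(z-o[2])/d[2]).round(4)
for n,u,v,z in[("mark+",219,152,.086),("mark-",231,296,.086),("ptr+",328,145,.087),("ptr-",328,303,.087),("hL+",316,190,.146),("hR+",341,190,.146),("hL-",316,295,.146),("hR-",341,295,.146)]: print(n,ray(u,v,z))
E
```

```text
mark+ [0.4433 0.1507 0.086 ]
mark- [0.4428 0.0432 0.086 ]
ptr+ [0.5186 0.1538 0.087 ]
ptr- [0.5165 0.0363 0.087 ]
hL+ [0.5106 0.1325 0.146 ]
hR+ [0.5248 0.1322 0.146 ]
hL- [0.5089 0.0682 0.146 ]
hR- [0.5242 0.0679 0.146 ]
```

Request:
move_arm(
  plan=[0.05,0,-0.4,0,0,0,0.05,0,-1.0,0,0,0,0.05,0,-1.6,0,0,0,0.05,0,-2.2,0,0,0,0.05,0,-2.6,0,0,0,0.05,0,-2.85,0,0,0,0.05,0,-2.9,0,0,0,0.05,0,-2.9,0,0,0],
)

```text
time_s: 19.95
eef_pos: [0.5166, 0.1004, 0.1029]
eef_rot: [0.0, 0.716, 0.698, 0.0]
wrist_force: [0.8, 0.1, 0.6]
opening: 0.494
grasp_force: 0.0
```

Request:
move_arm(
  plan=[0,0,0,0,0,0,0,0,0,0,0,0,0,0,0,0,0,0,0,0,0,0,0,0,0,0,0,0,0,0,0,0,0,0,0,0],
  grip=5,
)

```text
time_s: 20.7
eef_pos: [0.5167, 0.1007, 0.1032]
eef_rot: [0.001, 0.715, 0.699, 0.0]
wrist_force: [-0.1, 0.6, 6.0]
opening: 0.18
grasp_force: 59.1
```

Request:
move_arm(
  plan=[-0.1,0.002,0,0,0,0,-0.3,0.007,0,0,0,0,-0.55,0.013,0,0,0,0,-0.8,0.019,0,0,0,0,-1.05,0.025,0,0,0,0,-1.25,0.03,0,0,0,0,-1.4,0.033,0,0,0,0,-1.5,0.035,0,0,0,0,-1.5,0.035,0,0,0,0,-1.5,0.035,0,0,0,0],
)

```text
time_s: 21.95
eef_pos: [0.4434, 0.1017, 0.1033]
eef_rot: [0.002, 0.715, 0.699, 0.001]
wrist_force: [8.7, -2.9, -0.5]
opening: 0.177
grasp_force: 59.2
```

Request:
move_arm(
  plan=[0,0,0,0,0,0,0,0,0,0,0,0,0,0,0,0,0,0,0,0,0,0,0,0,0,0,0,0,0,0],
)

```text
time_s: 22.58
eef_pos: [0.4435, 0.1017, 0.1033]
eef_rot: [0.002, 0.715, 0.699, 0.001]
wrist_force: [9.5, -3.3, -1.3]
opening: 0.176
grasp_force: 59.2
```

```bash
python3 - <<'E'
from bench import ctrl
import cv2,numpy as np
w=ctrl.camera("wrist")["pixels"][:,:,::-1]
a=ctrl.camera("scene")["pixels"][:,:,::-1];b=ctrl.camera("side")["pixels"][:,:,::-1]
a=cv2.resize(a[215:345,280:400],(390,300)[::1],interpolation=3);b=cv2.resize(b[200:340,200:382],(390,300),interpolation=3)
out=np.zeros((600,790,3),np.uint8);out[:300,:390]=a;out[:300,390:780]=b
out[300:600,:400]=cv2.resize(w,(400,300));out[300:600,400:780]=cv2.resize(w[120:330,180:446],(380,300),interpolation=3)
cv2.imwrite("pics/f1.png",out);o=ctrl.get_obs();print(o["eef_pos"],o["wrist_force"],o["time_s"])
E
```

```text
[0.44343454 0.10169241 0.10324336] [ 9.28460761 -3.79706942 -0.98922186] 22.725
```

View pics/f1.png

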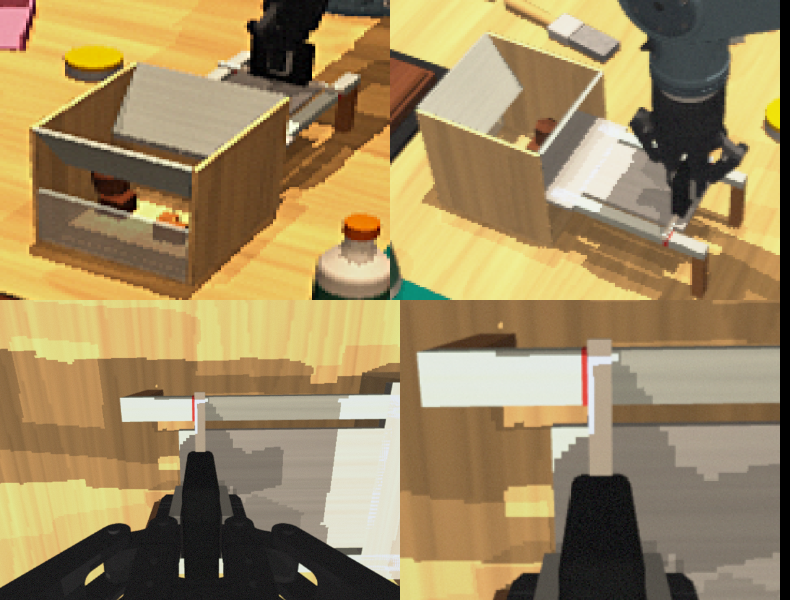

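The scene and wrist views show the pointer (zoom 600,400) about 2 mm short of the red mark's centre (585,375), and offcuts in the bin. I'll pull a touch more, then check the pieces numerically.

Request:
move_arm(
  plan=[-0.02,0,0,0,0,0,-0.04,0.001,0,0,0,0,-0.04,0.001,0,0,0,0,-0.04,0.001,0,0,0,0],
)

```text
time_s: 23.22
eef_pos: [0.4415, 0.1017, 0.1033]
eef_rot: [0.002, 0.715, 0.699, 0.002]
wrist_force: [9.6, -3.9, -1.6]
opening: 0.174
grasp_force: 59.3
```

```bash
python3 - <<'E'
from bench import ctrl
import cv2
from h import *
H=[.6665,.097,-.02]
def ray(c,u,v,z):
    f,cx,cy,o,q=CAM[c];d=q2R(q).apply([(u-cx)/f,(v-cy)/f,1]);p=np.array(o)+d*(z-o[2])/d[2]
    return (R.from_euler("z",-H[2]).apply(p-[H[0],H[1],0])*1000).round()
ims={c:ctrl.camera(c)["pixels"] for c in("scene","side","wrist")}
for c,(x0,y0,x1,y1) in{"scene":(292,262,338,325),"side":(222,235,290,290)}.items():
    im=ims[c]; print(c,"blobs")
    hsv=cv2.cvtColor(im[y0:y1,x0:x1],cv2.COLOR_RGB2HSV)
    for nm,m in(("dark",cv2.inRange(hsv,(0,90,15),(12,255,130))),("brown",cv2.inRange(hsv,(6,140,130),(17,255,255)))):
        n,_,s,ce=cv2.connectedComponentsWithStats(m)
        for k in range(1,n):
            if s[k,4]>12: u,v=ce[k]+[x0,y0];print(nm,s[k]+[x0,y0,0,0,0],[ray(c,u,v,z).tolist() for z in(.02,.045,.09)])
for P in((35,-70,86),(35,70,86),(-35,-70,86),(-35,70,86)):
    for c in("scene","side"):print(c,P,proj(c,place(H,[P])).round())
w=cv2.cvtColor(ims["wrist"],cv2.COLOR_RGB2HSV)
rr=cv2.inRange(w,(0,150,120),(6,255,255))|cv2.inRange(w,(174,150,120),(180,255,255))
n,_,s,ce=cv2.connectedComponentsWithStats(rr);print([(s[k].tolist()) for k in range(1,n) if s[k,4]>5])
for r in(186,191,196):print(ims["wrist"][r,296:334].tolist() if r==191 else "")
print(ctrl.get_obs()["eef_pos"])
E
```

```text
scene blobs
dark [308 289  14  18 140] [[-14.0, -56.0, 20.0], [13.0, -40.0, 45.0], [60.0, -11.0, 90.0]]
dark [327 312   9   7  22] [[30.0, 20.0, 20.0], [55.0, 34.0, 45.0], [100.0, 59.0, 90.0]]
brown [315 296  23  11  93] [[-20.0, -16.0, 20.0], [7.0, -1.0, 45.0], [54.0, 26.0, 90.0]]
brown [329 307   9   6  27] [[5.0, 13.0, 20.0], [31.0, 27.0, 45.0], [77.0, 52.0, 90.0]]
brown [292 321   9   4  19] [[103.0, -43.0, 20.0], [126.0, -27.0, 45.0], [167.0, 1.0, 90.0]]
side blobs
dark [268 255  10  13  57] [[13.0, -71.0, 20.0], [-0.0, -52.0, 45.0], [-25.0, -18.0, 90.0]]
brown [268 256   8   6  23] [[19.0, -76.0, 20.0], [5.0, -57.0, 45.0], [-20.0, -23.0, 90.0]]
brown [264 264   6   6  20] [[14.0, -44.0, 20.0], [0.0, -26.0, 45.0], [-25.0, 7.0, 90.0]]
scene (35, -70, 86) [[301. 286.]]
side (35, -70, 86) [[262. 242.]]
scene (35, 70, 86) [[346. 304.]]
side (35, 70, 86) [[233. 277.]]
scene (-35, -70, 86) [[314. 273.]]
side (-35, -70, 86) [[285. 250.]]
scene (-35, 70, 86) [[359. 289.]]
side (-35, 70, 86) [[257. 287.]]
[]

[[228, 235, 224], [227, 233, 224], [228, 233, 224], [227, 233, 222], [226, 233, 223], [228, 234, 224], [228, 234, 224], [229, 234, 223], [229, 234, 225], [228, 234, 223], [228, 235, 225], [227, 234, 222], [228, 234, 224], [227, 233, 222], [228, 234, 224], [229, 235, 231], [229, 234, 241], [226, 232, 240], [227, 233, 241], [224, 228, 237], [187, 171, 153], [181, 162, 138], [179, 159, 137], [182, 166, 142], [184, 165, 141], [182, 163, 138], [183, 165, 140], [183, 163, 140], [182, 164, 141], [185, 167, 143], [183, 162, 141], [182, 155, 132], [165, 115, 99], [141, 133, 117], [141, 136, 121], [141, 136, 123], [142, 138, 123], [138, 135, 121]]

[0.44151392 0.10171901 0.10327356]
```

```bash
python3 -c "
from bench import ctrl
print(ctrl.hand_in())"
```

```text
the job is handed in; nothing more can be done
None
```

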